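# Free the stuck nuts from the dispenser jar

### The job

Three square steel nuts are stuck in the neck of the tilted clear jar: set the metal tray under the jar's mouth, then tap the side of the jar, briskly but gently, until all three nuts have dropped into the tray. Then put the tray with the nuts in it on the middle of the black rubber mat and let go. Do not strike the brittle jar hard, and do not knock over the spray can beside it.

Things in the scene. Friction and masses are not known exactly. Their poses are not given: they have to be found in the camera images.
- jar_mouth (a point): centre of the open mouth of a clear plastic jar lying neck-down at 22 degrees on a fixed stand: straight square neck 68 mm long, 32 mm outside, 26 mm inside; round body 60 mm diameter. x points horizontally from the mouth to the jar's rear, z up. The mouth is 78 mm and its lowest lip 63 mm above the bench. Friction alone holds the nuts, until the jar is shaken sideways
- jar_side (a point): where to tap: point on the centre line inside the jar's round body, 91 mm horizontally behind the mouth, 115 mm above the bench. The side walls are 30 mm from it along its +y and -y (y level, across the jar; x level, to the rear). Above it the body's top is at 147 mm, rising 4 mm per 10 mm to the rear end, 190 mm high. Over 50 N on the jar is too hard
- jar (a joint): sideways swing of the jar (rad, 0 at rest) about a vertical pivot 62 mm behind the tapping point, on a springy mount: there it gives 1 mm per 1.6 N, swings back, and meets a hard stop after 12 mm. A slow push leaves the nuts stuck; a brisk tap (0.1 to 0.2 m/s, 5 to 7 mm past first touch, then back) makes them creep up to 20 mm; harder taps may fling a nut past the tray. 4 to 15 taps
- drop_spot (a point): point on the bench 27 mm in front of the mouth, about the middle of where the nuts land (they fall 0 to 60 mm in front of the mouth). Axes as the stand: x horizontally from mouth to the jar's rear. The stand's 110 mm square foot begins 130 mm behind this point along +x
- tray_mid (a point): middle of the floor of the loose open aluminium tray: 130 mm (x) by 130 mm (y) outside, 44 mm high, walls and floor 3 mm, about 160 g. This point is 3 mm above what the tray stands on; z is up
- tray_grip (a point): grasp point on the tray's upright black grip, a post fixed to its short -x wall: 26 mm along x, 14 mm thick along y, from the tray's underside up to 62 mm; this point is on its centre line 45 mm up, 78 mm from the tray's middle along -x. Same axes as the tray
- mat_mid (a point): middle of the top of the fixed black rubber mat, 200 mm (x) by 170 mm (y), 4 mm thick, lying on the bench
- nut0_center (a point): centre of the one nearest the mouth of the three square steel nuts (19 by 19 mm across, 20 mm long, about 30 g). x runs along its axis. At the start it is stuck in the jar's neck with this axis along the neck; lying flat in the tray its centre is about 10 mm above the tray's floor
- nut1_center (a point): centre of the middle one of the three square steel nuts (19 by 19 mm across, 20 mm long, about 30 g). x runs along its axis. At the start it is stuck in the jar's neck with this axis along the neck; lying flat in the tray its centre is about 10 mm above the tray's floor
- nut2_center (a point): centre of the one deepest in the neck of the three square steel nuts (19 by 19 mm across, 20 mm long, about 30 g). x runs along its axis. At the start it is stuck in the jar's neck with this axis along the neck; lying flat in the tray its centre is about 10 mm above the tray's floor
- can_center (a point): middle of the upright spray can (57 mm diameter, 182 mm tall) that stands about 140 mm to one side of the jar; this point is 90 mm above the bench. A roll of tape (90 mm diameter, 25 mm high) lies on the bench at the same place on the other side
Mind the look-alikes: they are no part of the job. What is shaped like the part that bears tray_mid but yellow is not meant.

How it is judged (in metres and radians):
On the way, in this order (a step that is already met when the one before it is completed fails the run):
1. the tray stands on the bench under the jar's mouth (horizontal distance between tray_mid and drop_spot below 0.035 m and height (world z) of tray_mid below 0.012 m and angle between tray_mid's own z axis and vertical below 0.1 rad), for 0.2 s.
2. all three nuts have dropped into the tray (x of nut0_center in the frame of tray_mid between -0.062 and 0.062 m and y of nut0_center in the frame of tray_mid between -0.062 and 0.062 m and z of nut0_center in the frame of tray_mid between 0 and 0.044 m and x of nut1_center in the frame of tray_mid between -0.062 and 0.062 m and y of nut1_center in the frame of tray_mid between -0.062 and 0.062 m and z of nut1_center in the frame of tray_mid between 0 and 0.044 m and x of nut2_center in the frame of tray_mid between -0.062 and 0.062 m and y of nut2_center in the frame of tray_mid between -0.062 and 0.062 m and z of nut2_center in the frame of tray_mid between 0 and 0.044 m), for 0.2 s.
At the end, for the whole second after the job is handed in: All three nuts lie inside the tray (centres within its walls and below its rim), and the tray stands level and still on the rubber mat with its middle within 35 mm of the mat's middle, released (all of step 2 and horizontal distance between tray_mid and mat_mid below 0.035 m and z of tray_mid in the frame of mat_mid below 0.01 m and angle between tray_mid's own z axis and vertical below 0.08 rad and linear speed of tray below 0.02 m/s); the robot touches nothing.
It fails at once if the jar is struck or pressed with more than 50 N (contact force between any of the arm, the fingers and jar above 50 N).
It fails at once if the spray can beside the jar is knocked over (angle between can_center's own z axis and vertical above 0.6 rad).
It also fails if it takes over 72 s, if anything falls off the work surface, if the arm or the gripper's body presses on something with over 40 N, if the wrist force passes 120 N, or if a joint passes its speed limit or range.

### The arm

A 7-joint arm with a two-finger parallel gripper is mounted at the origin on the work surface. World frame = base frame: x ahead of the robot, y to its left, z up, the work surface at z = 0. Lengths are in mm, angles in rad, forces in N, time in s.
With the tool pointing down it reaches from about 350 to 900 mm from the base axis. Payload 8.1 kg.
Tool frame: the origin (TCP) lies where the fingers leave the gripper's body, on its centre line; the fingertips stand 66 mm ahead of it and the grasp point (between the pads) lies 47 mm ahead of it (arm.grip_point_offset is the z of the grasp point in the tool frame, in mm); z points along the fingers, y is the line along which they close (so a half turn about z gives the same grasp; the last joint's range is limited). The gripper opens to 92 mm and grips with 3 to 60 N. Pads are 19 mm wide; open, the fingers measure 130 mm over their backs; the gripper's body (75 mm by 190 mm) begins 47 mm behind the grasp point.
Start: joints at [1.05, 0.434, 0.025, 1.573, -0.012, 1.134, -0.075], TCP at [253.572, -571.261, 292.242] pointing down, gripper open.
Joint ranges: [-2.62, 2.62], [-0.44, 2.09], [-1.27, 1.32], [0.08, 2.57], [-1.32, 4.46], [0.12, 2], [-2.74, 2.74]. Speed limits (rad/s): [2.22, 2.22, 3.01, 3.01, 3.14, 3.14, 3.14].

### API

Orientations are given as a unit quaternion [w, x, y, z].
In Python, from rig import observe, optics, order, arm gives the robot as it stands.
- The arm moves only by the shell command python3 -m jog 'ROWS'. ROWS is JSON, a list of rows, each a list of 5 numbers: the shift along the tool's x, y, z each as a share of 40 mm, from -1 to 1, then the turn about the tool's z as a share of 4 degrees, from -1 to 1, then the opening, from 0 (shut) to 1 (fully open). In form: [[tx, ty, tz, roll, jaw], ...]. A call has exactly 10 rows; each row shifts and turns the commanded pose from where the row before left it, along the tool's axes as they then stand; what a row does not reach is not made up. A row lasts 1/12 s, in which the tool goes at most 41.7 mm and 7.16 degrees, less where a joint would pass 70% of its speed; a pose out of reach is approached as far as the arm can. A call with a number of a shift or a turn outside -1 to 1 is refused whole. A call with a gripper value outside its range is refused whole. The fingers move at their own pace and stop on an object; the grip force is fixed at half the most. Time passes only in rows, so rows that do not move let the fingers close, or fill a call up. It gives the time, the measured TCP pose, the force, the opening and the grip force at its end, in the units of the state.
- observe(): the state, without advancing time (a new reading comes with each control period).
- optics.get_image(name): name is "scene" or "top" or "wrist"; returns a dict with "frame" (480x640x3 uint8, red, green, blue), "fx", "fy", "cx", "cy" (pixels), "cam_to_world" (4x4, takes a point from camera to world coordinates); the wrist camera has in their place "tool_from_camera" (4x4, takes a point from camera to tool coordinates, whose origin is the TCP and whose axes are the flange's). Camera axes: x right, y down, z forward; pixel columns grow to the right and rows downward; lengths in mm; the calibration is good to about 2 mm. A picture is of the moment at which its call begins: read the wrist's pose just before it. There is no depth.
- order.sign_off(): hands the job in; it is judged then, once.
Trained networks look in the newest picture that a camera, given by its name, has taken for a name from the list of things; names that differ only in an ending like _2 or _b are one class to them, and where a whole thing is asked for, a point or a joint stands for the part that bears it (a point fixed in the world has none). Each returns a list of dicts, best first, with "conf" (0 to 1); they miss things now and then, are a little off and sometimes report something else, mostly with a low value. They report only what shows in the picture. A call takes as long as a camera call. They do not tell look-alikes from the thing itself.
- optics.boxes_of(target, camera): "rect" ([centre column, centre row, width, height] in pixels, round what is visible of it).
- optics.trace(target, camera): "mask" (480x640 bool, what is visible of it) and "rect" ([centre column, centre row, width, height] in pixels, round what is visible of it).
The state is a dict: "t": time; "q": joint angles; "dq": joint speeds; "tau": joint torques, N m; "eef_pos": TCP position; "eef_rot": TCP orientation; "ft_force": force on the tool from outside, world axes, zero at the start; "ft_torque": the same for the moment, N m; "width": opening from 0.0 (shut) to 1.0 (fully open); "grip_force": force on a finger pad.
Only numpy, scipy, OpenCV 4.12 (cv2) and the standard library are available. Lean on these libraries where they do the work, as an engineer would, in place of code of your own. Each camera call takes 0.05 s, during which the arm holds its last target. There are 200 camera calls.

## Working session

There is one attempt and no reset: what is moved stays moved. The work goes in short steps, Python scripts to look and compute and a shell command to move; the robot and the scene stay as the last step left them, time stands still between calls to the robot, and variables do not carry over. Pictures are saved under pics/ and viewed, at most 10 in all, crops included, and the job is handed in when it is done.

```bash
ls; mkdir -p pics
cat > h.py <<'E'
import numpy as np, cv2
from scipy.spatial.transform import Rotation as R
from rig import observe, optics, order, arm
def grab(n):
    s=observe(); im=optics.get_image(n)
    if 'cam_to_world' in im: T=np.array(im['cam_to_world'])
    else:
        q=s['eef_rot']; W=np.eye(4); W[:3,:3]=R.from_quat([q[1],q[2],q[3],q[0]]).as_matrix(); W[:3,3]=s['eef_pos']
        T=W@np.array(im['tool_from_camera'])
    K=(im['fx'],im['fy'],im['cx'],im['cy']); return im['frame'],K,T
def ray(u,v,K,T):
    d=T[:3,:3]@np.array([(u-K[2])/K[0],(v-K[3])/K[1],1.]); return T[:3,3],d/np.linalg.norm(d)
def onz(u,v,K,T,z):
    o,d=ray(u,v,K,T); return o+d*(z-o[2])/d[2]
def proj(p,K,T):
    c=np.linalg.inv(T)@np.append(p,1); return K[0]*c[0]/c[2]+K[2],K[1]*c[1]/c[2]+K[3]
def tri(rays):
    A=np.zeros((3,3));b=np.zeros(3)
    for o,d in rays:
        P=np.eye(3)-np.outer(d,d);A+=P;b+=P@o
    x=np.linalg.solve(A,b); return x,[np.linalg.norm((np.eye(3)-np.outer(d,d))@(x-o)) for o,d in rays]
def save(n,f): cv2.imwrite('pics/'+n,cv2.cvtColor(f,cv2.COLOR_RGB2BGR))
E
python3 - <<'E'
from h import *
s=observe();print(s['t'],s['eef_pos'],s['eef_rot'],s['width'])
fs=[]
for c in('scene','top'):
    f,K,T=grab(c);save(c+'0.png',f)
    print(c,K,T.round(3).tolist())
    for n in('tray_mid','tray_grip','jar','jar_mouth','mat_mid','nut0_center','can_center'):
        print(n,[(np.round(b['rect']).tolist(),round(b['conf'],2)) for b in optics.boxes_of(n,c)][:4])
E
```

```text
pics
0.0 [ 253.38914284 -570.89257486  291.44528445] [-7.50543546e-04  9.78267791e-01  2.07343948e-01 -2.29760489e-04] 0.9978266408167691
scene (471.6245889779422, 471.6245889779422, 314.0308077114599, 235.46288465451556) [[-0.867, 0.38, -0.321, 878.204], [0.497, 0.636, -0.59, 455.092], [-0.02, -0.672, -0.741, 813.936], [0.0, 0.0, 0.0, 1.0]]
tray_mid [([244.0, 159.0, 65.0, 44.0], 0.86), ([307.0, 195.0, 73.0, 64.0], 0.67)]
tray_grip [([309.0, 198.0, 72.0, 64.0], 0.96), ([242.0, 158.0, 68.0, 53.0], 0.65)]
jar [([310.0, 290.0, 96.0, 57.0], 0.9)]
jar_mouth [([310.0, 293.0, 95.0, 52.0], 0.66)]
mat_mid [([488.0, 399.0, 146.0, 143.0], 0.83), ([308.0, 198.0, 72.0, 65.0], 0.71)]
nut0_center []
can_center [([260.0, 253.0, 31.0, 78.0], 0.69)]
top (559.7158502859569, 559.7158502859569, 321.60320536877, 243.45309378005769) [[0.021, -0.988, 0.155, 405.077], [-1.0, -0.02, 0.006, -116.48], [-0.003, -0.155, -0.988, 1204.376], [0.0, 0.0, 0.0, 1.0]]
tray_mid [([506.0, 266.0, 82.0, 82.0], 0.93), ([411.0, 302.0, 71.0, 78.0], 0.65)]
tray_grip [([509.0, 266.0, 80.0, 78.0], 0.94), ([411.0, 300.0, 73.0, 80.0], 0.69)]
jar [([265.0, 216.0, 33.0, 93.0], 0.84)]
jar_mouth [([267.0, 213.0, 33.0, 94.0], 0.95)]
mat_mid [([133.0, 306.0, 85.0, 107.0], 0.75)]
nut0_center [([268.0, 214.0, 33.0, 90.0], 0.33)]
can_center [([336.0, 193.0, 27.0, 42.0], 0.8)]
```

View pics/scene0.png

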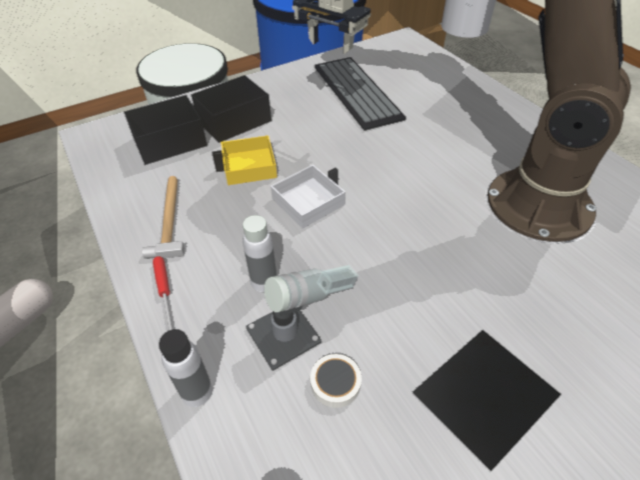

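View pics/top0.png

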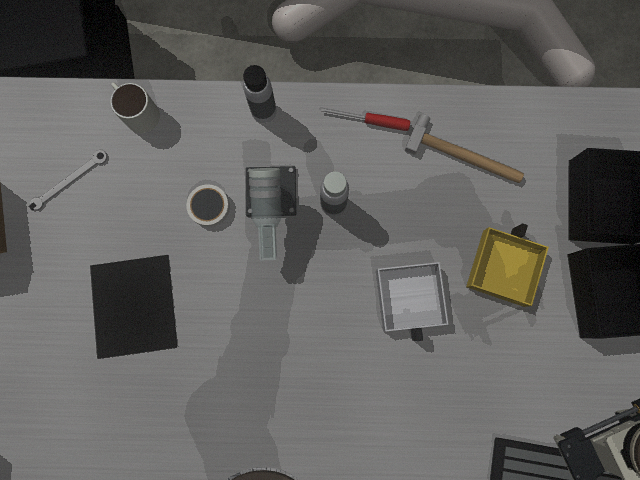

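The top view shows two tray-shaped things. The grey metal tray is at (413,298), with its black post at (417,335). The yellow one at (508,266) is the look-alike. I want the grey metal one, so I'll measure it now.

```bash
cat > m.py <<'E'
from h import *
V={c:grab(c) for c in('scene','top')}
# tray rim from top mask
def pick(n,c,uv):
    L=optics.trace(n,c); L=[b for b in L if np.hypot(b['rect'][0]-uv[0],b['rect'][1]-uv[1])<30]
    return L[0]['mask'].astype(np.uint8) if L else None
f,K,T=V['top']
m=pick('tray_mid','top',(413,298)); 
if m is not None:
    save('mask.png',np.dstack([m*255]*3))
    mm=cv2.morphologyEx(m,cv2.MORPH_OPEN,np.ones((15,15)))
    P=cv2.boxPoints(cv2.minAreaRect(cv2.findContours(mm,0,2)[0][0]))
    print('tray px',P.round(1).tolist());
    W=np.array([onz(*p,K,T,44) for p in P]);print(W.round(0).tolist(),W.mean(0))
m=pick('mat_mid','top',(133,306))
if m is not None:
    P=cv2.boxPoints(cv2.minAreaRect(cv2.findContours(m,0,2)[0][0]));W=np.array([onz(*p,K,T,4) for p in P]);print('mat',W.round(0).tolist(),W.mean(0))
f2,K2,T2=V['scene']
m=pick('mat_mid','scene',(488,399))
if m is not None:
    ap=cv2.approxPolyDP(cv2.convexHull(cv2.findContours(m,0,2)[0][0]),6,True)[:,0];W=np.array([onz(*p,K2,T2,4) for p in ap]);print('mat scene',W.round(0).tolist(),W.mean(0))
big=lambda f,x,y,w,h,s:cv2.resize(f[y:y+h,x:x+w],None,fx=s,fy=s,interpolation=cv2.INTER_CUBIC)
a=big(f,225,150,130,120,3);b=big(f,365,250,95,100,3.6)
c=big(f2,235,205,130,120,3);d=big(f2,260,150,95,100,3.6)
save('crop.png',np.vstack([np.hstack([a,b[:360,:342]]),np.hstack([c,d[:360,:342]])])[:720] )
i=cv2.imread('pics/crop.png');print(i.shape);cv2.imwrite('pics/crop.png',cv2.resize(i,None,fx=600/720,fy=600/720))
E
python3 m.py
```

```text
tray px [[374.79998779296875, 268.79998779296875], [440.29998779296875, 260.6000061035156], [448.29998779296875, 324.6000061035156], [382.79998779296875, 332.79998779296875]]
[[536.0, -222.0, 44.0], [555.0, -358.0, 44.0], [424.0, -373.0, 44.0], [404.0, -239.0, 44.0]] [ 479.66713764 -297.73339948   44.        ]
mat [[541.0, 395.0, 4.0], [561.0, 223.0, 4.0], [358.0, 191.0, 4.0], [339.0, 359.0, 4.0]] [449.48832964 291.92033776   4.        ]
mat scene [[373.0, 194.0, 4.0], [343.0, 356.0, 4.0], [532.0, 390.0, 4.0], [561.0, 229.0, 4.0]] [451.86347283 292.26951301   4.        ]
(720, 732, 3)
```

View pics/crop.png

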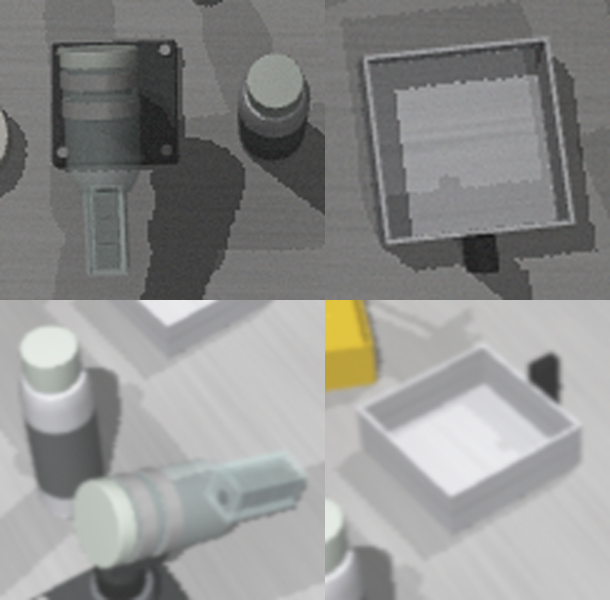

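The crop confirms it: the grey tray's rim corners in the top view are at about (379,270), (439,263), (447,324) and (386,330), with the black post below it at (417,334). The mouth's upper lip is at (268,260), and the can is on the right (-y) side.

Run:
```python
from h import *
_,K,T=grab('top');_,K2,T2=grab('scene')
A=[(378.7,270),(439,263.3),(447.3,324),(386,330.3)]; B=[(301.7,216.7),(271.7,187),(312.7,165.3),(345,192.7)]
W=[]
for a,b in zip(A,B):
    p,e=tri([ray(*a,K,T),ray(*b,K2,T2)]);W.append(p);print('rim',p.round(1),np.round(e,1))
W=np.array(W);print('mid',W.mean(0), 'side',[np.linalg.norm(W[i]-W[i-1]).round(1) for i in range(4)])
ax=(W[0]+W[1]-W[2]-W[3])[:2];ya=np.degrees(np.arctan2(ax[1],ax[0]));
ax2=(W[0]+W[3]-W[1]-W[2])[:2];print('yaw',ya,np.degrees(np.arctan2(-ax2[0],ax2[1])))
tc=lambda x,y:(225+x/2.5,150+y/2.5); sc=lambda x,y:(235+x/2.5,205+(y-300)/2.5)
for n,a,b in[('liptopL?',tc(86,274),sc(270,458)),('liptopR',tc(128,273),sc(297,455))]:
    print(n,[onz(*a,K,T,93).round(1), ])
p=(tc(86,274),tc(128,273)); mid=tc(107,273.5)
print('lip mid@93',onz(*mid,K,T,93))
print('neck root top@~120',onz(*tc(106,187),K,T,93+63*.404))
print('lip tri', tri([ray(*mid,K,T),ray(*sc(288,456),K2,T2)]))
print('jar rear top@190',onz(*tc(100,48),K,T,190))
print('foot',[onz(*tc(*q),K,T,6).round(1).tolist() for q in[(52,42),(178,40),(178,163),(55,168)]])
print('can top',tri([ray(*tc(275,80),K,T),ray(*sc(50,350),K2,T2)]))
print('tape', onz(207,205,K,T,25))
```

```text
rim [ 534.7 -230.9   34.4] [0.7 0.7]
rim [ 550.5 -356.5   37.2] [0.1 0.1]
rim [ 425.1 -371.5   41.5] [0.5 0.5]
rim [ 408.8 -245.3   38.8] [0.7 0.7]
mid [ 479.78291229 -301.05533004   37.96908109] side [np.float64(126.8), np.float64(126.7), np.float64(126.4), np.float64(127.4)]
yaw 6.670044423907548 7.256587455766311
liptopL? [array([543.7,  14. ,  93. ])]
liptopR [array([545.2, -19.6,  93. ])]
lip mid@93 [544.48864111  -2.81139668  93.        ]
neck root top@~120 [610.09102973  -2.17915925 118.452     ]
lip tri (array([546.43275273,  -5.29550043,  97.92132036]), [np.float64(3.235846723200715), np.float64(3.235846723200714)])
jar rear top@190 [702.44541353  -1.43531123 190.        ]
foot [[761.0, 62.2, 6.0], [765.1, -49.4, 6.0], [653.9, -52.5, 6.0], [647.3, 54.8, 6.0]]
can top (array([ 683.53873674, -132.87456147,  176.18892902]), [np.float64(0.6417203774800053), np.float64(0.6417203774800578)])
tape [668.54878688 139.51112263  25.        ]
```

```bash
python3 -m jog '[[0.44,-0.6,0.2,0.845,1],[0.44,-0.6,0.2,0.845,1],[0.44,-0.6,0.2,0.845,1],[0.44,-0.6,0.2,0.845,1],[0.44,-0.6,0.2,0.845,1],[0.44,-0.6,0.2,0,1],[0.44,-0.6,0.2,0,1],[0.44,-0.6,0.2,0,1],[0,0,0,0,1],[0,0,0,0,1]]'
cat > st.py <<'E'
from h import *
import sys
s=observe();q=s['eef_rot'];M=R.from_quat([q[1],q[2],q[3],q[0]]).as_matrix();p=np.array(s['eef_pos'])
print('t',s['t'],'p',p.round(1),'yaw',np.degrees(np.arctan2(M[1,0],M[0,0])).round(2),'zax',M[:,2].round(3),'w',round(s['width'],3),'gf',round(s['grip_force'],1),'F',np.round(s['ft_force'],1))
if len(sys.argv)>3: print('d tool /40:',(M.T@(np.array([float(a) for a in sys.argv[1:4]])-p)/40).round(2))
E
python3 st.py 399.6 -310 200
```

```text
t: 1.98
eef_pos: [346.6, -351.6, 228.1]
eef_rot: [-0.0, 0.998, 0.063, -0.0]
ft_force: [0.2, -1.0, 0.4]
width: 1.003
grip_force: 0.0
t 1.9833 p [ 346.6 -351.6  228.1] yaw 7.25 zax [-0.     0.001 -1.   ] w 1.003 gf 0.0 F [ 0.2 -1.   0.4]
d tool /40: [ 1.45 -0.86  0.7 ]
```

```bash
python3 -m jog '[[0.3,-0.17,0.1,0,1],[0.3,-0.17,0.1,0,1],[0.3,-0.17,0.1,0,1],[0.3,-0.17,0.1,0,1],[0.25,-0.17,0.1,0,1],[0,0,0.1,0,1],[0,0,0,0,1],[0,0,0,0,1],[0,0,0,0,1],[0,0,0,0,1]]'
python3 st.py 399.6 -310 92
python3 - <<'E'
from h import *
f,K,T=grab('wrist');save('w1.png',f)
for z in(62,44):
  print(z,[tuple(np.round(proj(p,K,T))) for p in[(402.5,-309.5,z),(399.6,-310,z)]])
E
```

```text
t: 2.82
eef_pos: [398.4, -313.3, 204.5]
eef_rot: [0.0, 0.998, 0.061, 0.0]
ft_force: [-0.6, -0.4, 0.3]
width: 1.001
grip_force: 0.0
t 2.8167 p [ 398.4 -313.3  204.5] yaw 6.94 zax [ 0.    -0.001 -1.   ] w 1.001 gf 0.0 F [-0.6 -0.4  0.3]
d tool /40: [ 0.04 -0.08  2.81]
62 [(np.float64(317.0), np.float64(240.0)), (np.float64(317.0), np.float64(245.0))]
44 [(np.float64(317.0), np.float64(233.0)), (np.float64(317.0), np.float64(237.0))]
```

View pics/w1.png

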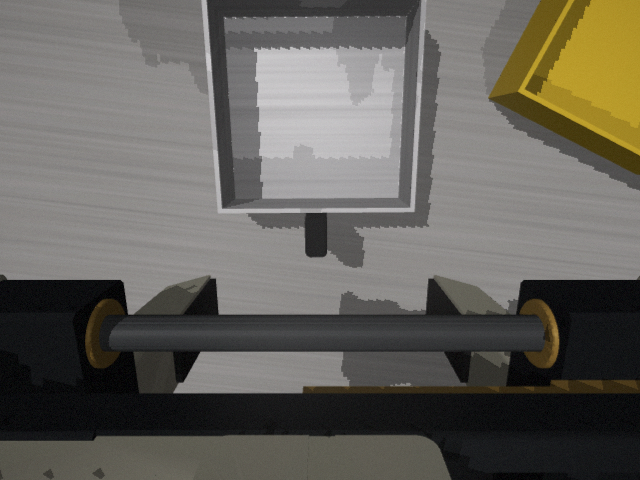

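The wrist view shows the grey tray, with its post at (316,237) against a prediction of (317,240), so the estimate is good. Next I descend and grip.

```bash
python3 -m jog '[[0.04,-0.08,0.45,0,1],[0,0,0.45,0,1],[0,0,0.45,0,1],[0,0,0.45,0,1],[0,0,0.45,0,1],[0,0,0.4,0,1],[0,0,0.16,0,1],[0,0,0,0,1],[0,0,0,0,0],[0,0,0,0,0]]' && python3 -m jog '[[0,0,0,0,0],[0,0,0,0,0],[0,0,0,0,0],[0,0,0,0,0],[0,0,0,0,0],[0,0,-0.2,0,0],[0,0,-0.3,0,0],[0,0,-0.3,0,0],[0,0,0,0,0],[0,0,0,0,0]]'; python3 st.py 0 0 0
```

```text
t: 3.7
eef_pos: [400.7, -309.4, 92.8]
eef_rot: [0.0, 0.998, 0.061, 0.001]
ft_force: [0.6, -0.4, 0.5]
width: 0.903
grip_force: 0.0
t: 4.53
eef_pos: [400.6, -309.2, 124.6]
eef_rot: [0.001, 0.998, 0.061, 0.001]
ft_force: [-0.1, 0.5, -0.8]
width: 0.18
grip_force: 0.0
t 4.5333 p [ 400.6 -309.2  124.6] yaw 7.04 zax [ 0.001 -0.001 -1.   ] w 0.18 gf 0.0 F [-0.1  0.5 -0.8]
d tool /40: [-9.   -8.9   3.09]
```

The fingers had not finished closing when I lifted. I'll open a little, go back down and grip properly.

```bash
python3 -m jog '[[0,0,0,0,0.5],[0,0,0,0,0.5],[0,0,0,0,0.5],[0,0,0,0,0.5],[0,0,0.3,0,0.5],[0,0,0.3,0,0.5],[0,0,0.2,0,0.5],[0,0,0,0,0],[0,0,0,0,0],[0,0,0,0,0]]' && python3 -m jog '[[0,0,0,0,0],[0,0,0,0,0],[0,0,0,0,0],[0,0,0,0,0],[0,0,0,0,0],[0,0,0,0,0],[0,0,0,0,0],[0,0,0,0,0],[0,0,0,0,0],[0,0,0,0,0]]'; python3 st.py 0 0 0
```

```text
t: 5.37
eef_pos: [400.4, -309.1, 92.1]
eef_rot: [0.0, 0.998, 0.061, 0.0]
ft_force: [-0.5, -0.3, -0.1]
width: 0.331
grip_force: 0.0
t: 6.2
eef_pos: [400.5, -309.1, 92.3]
eef_rot: [0.0, 0.998, 0.061, 0.0]
ft_force: [-0.7, 0.4, 6.1]
width: 0.153
grip_force: 30.0
t 6.2 p [ 400.5 -309.1   92.3] yaw 7.04 zax [ 0.001 -0.001 -1.   ] w 0.153 gf 30.0 F [-0.7  0.4  6.1]
d tool /40: [-8.99 -8.9   2.3 ]
```

```bash
python3 -m jog '[[0,0,-0.1,0,0],[0,0,-0.15,0,0],[0.06,-0.25,0,0,0],[0.12,-0.46,0,0,0],[0.12,-0.46,0,0,0],[0.12,-0.46,0,0,0],[0.12,-0.46,0,0,0],[0.12,-0.46,0,0,0],[0.12,-0.46,0,0,0],[0.12,-0.46,0,0,0]]' && python3 -m jog '[[0.12,-0.46,0,0,0],[0.12,-0.46,0,0,0],[0.12,-0.46,0,0,0],[0.12,-0.46,0,0,0],[0.12,-0.46,0,0,0],[0.12,-0.46,0,0,0],[0.12,-0.4,0,0.4,0],[0.06,-0.25,0,0.4,0],[0,0,0,0.4,0],[0,0,0,0,0]]'; python3 st.py 442 -7 92.3
python3 - <<'E'
from h import *
f,K,T=grab('top');save('top1.png',f[150:400,180:480].repeat(2,0).repeat(2,1))
E
```

```text
t: 7.03
eef_pos: [418.8, -165.0, 101.9]
eef_rot: [-0.0, 0.998, 0.062, -0.0]
ft_force: [0.3, 0.7, -1.7]
width: 0.151
grip_force: 30.0
t: 7.87
eef_pos: [438.0, -26.3, 101.8]
eef_rot: [-0.0, 1.0, 0.02, -0.0]
ft_force: [-0.8, 0.0, -2.1]
width: 0.15
grip_force: 30.0
t 7.8667 p [438.  -26.3 101.8] yaw 2.24 zax [-0.  0. -1.] w 0.15 gf 30.0 F [-0.8  0.  -2.1]
d tool /40: [ 0.12 -0.48  0.24]
```

View pics/top1.png

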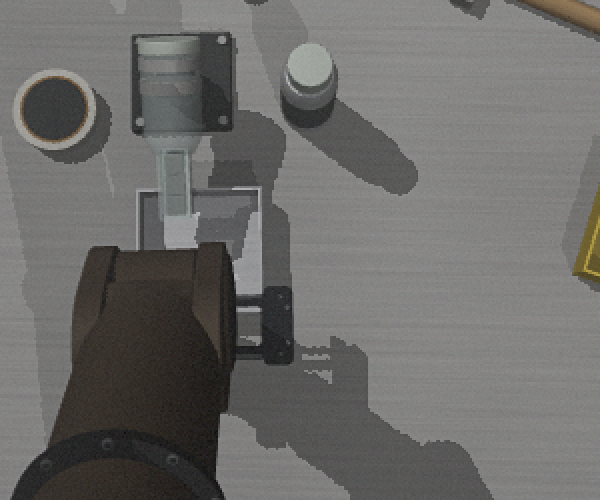

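The picture shows the tray under the neck, with its centre about 20 mm too far to the right, which matches the computed remainder. I'll correct that, set it down and release.

```bash
python3 -m jog '[[0.06,-0.24,0,0,0],[0.06,-0.24,0,0,0],[0,0,0.08,0,0],[0,0,0.08,0,0],[0,0,0.08,0,0],[0,0,0,0,0],[0,0,0,0,0.5],[0,0,0,0,0.5],[0,0,0,0,0.5],[0,0,0,0,0.5]]';python3 st.py 442 -7 92.3; python3 -m jog '[[0,0,0,0,0.5],[0,0,-0.5,0,0.5],[0,0,-0.8,0,0.3],[0,0,-0.8,0,0],[0,0,-0.8,0,0],[0,0,-0.8,0,0],[0,0,-0.2,0,0],[0,0,0,0,0],[0,0,0,0,0],[0,0,0,0,0]]'; python3 st.py 641.5 90 240
python3 - <<'E'
from h import *
f,K,T=grab('scene');a=f[150:340,180:430].repeat(2,0).repeat(2,1)
f,K,T=grab('top');b=f[150:340,180:330].repeat(2,0).repeat(2,1)
save('two.png',np.hstack([a,b]))
for d in optics.trace('jar','top')[:2]:
    m=d['mask'];v,u=np.nonzero(m);print(d['conf'],d['rect'])
    for r in range(v.min()+2,v.max(),8): c=u[v==r];print(r,c.min(),c.max())
E
```

```text
t: 8.75
eef_pos: [442.4, -7.9, 92.2]
eef_rot: [0.0, 1.0, 0.019, 0.0]
ft_force: [0.7, 0.3, -0.5]
width: 0.392
grip_force: 0.0
t 8.75 p [442.4  -7.9  92.2] yaw 2.21 zax [ 0. -0. -1.] w 0.392 gf 0.0 F [ 0.7  0.3 -0.5]
d tool /40: [-0.01 -0.02 -0.  ]
t: 9.58
eef_pos: [441.5, -7.8, 246.8]
eef_rot: [0.0, 1.0, 0.019, -0.001]
ft_force: [0.3, 0.3, -0.6]
width: 0.012
grip_force: 0.0
t 9.5833 p [441.5  -7.8 246.8] yaw 2.23 zax [-0.002 -0.    -1.   ] w 0.012 gf 0.0 F [ 0.3  0.3 -0.6]
d tool /40: [ 5.09 -2.25  0.16]
0.92 [265.1, 213.7, 33.3, 91.0]
169 251 280
177 249 280
185 248 279
193 249 280
201 251 280
209 251 281
217 251 281
225 255 277
233 257 275
241 259 275
249 259 276
257 270 276
```

View pics/two.png

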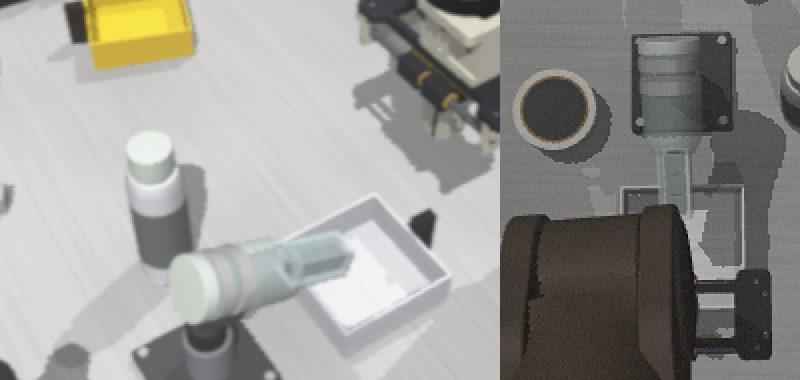

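The tray now stands under the neck. I'll move beside the jar on the +y (tape) side with the fingers shut.

```bash
python3 -m jog '[[0.2,-0.4,0,0,0],[0.55,-0.4,0,0,0],[0.7,-0.4,0,0,0],[0.7,-0.34,0,0,0],[0.7,-0.34,0,0,0],[0.7,0,0,0,0],[0.7,0,0,0,0],[0.7,0,0,0,0],[0.12,0,0,0,0],[0,0,0,0,0]]';python3 -m jog '[[0,0,0.4,0,0],[0,0,0.4,0,0],[0,0,0.4,0,0],[0,0,0.4,0,0],[0,0,0.2,0,0],[0,0,0,0,0],[0,0,0,0,0],[0,0,0,0,0],[0,0,0,0,0],[0,0,0,0,0]]'; python3 st.py 641.5 54 174
python3 - <<'E'
from h import *
f,K,T=grab('top')
print([onz(u,209,K,T,115).round(1) for u in(251,281)],proj((641.5,-1.5,115),K,T))
d=optics.trace('jar','top')[0]['mask'];v,u=np.nonzero(d);r=round(proj((641.5,-1.5,115),K,T)[1]);c=u[v==r]
if len(c):print(r,[onz(x,r,K,T,115).round(1) for x in(c.min(),c.max()+1)])
f,K,T=grab('wrist');save('w2.png',f)
E
```

```text
t: 10.57
eef_pos: [642.9, 75.2, 246.3]
eef_rot: [0.0, 1.0, 0.019, -0.001]
ft_force: [-0.5, -0.8, 0.4]
width: 0.002
grip_force: 0.0
t: 11.4
eef_pos: [642.4, 75.4, 177.2]
eef_rot: [-0.0, 1.0, 0.019, 0.001]
ft_force: [0.1, 0.3, -0.0]
width: 0.009
grip_force: 0.0
t 11.4 p [642.4  75.4 177.2] yaw 2.23 zax [ 0.002  0.    -1.   ] w 0.009 gf 0.0 F [ 0.1  0.3 -0. ]
d tool /40: [-0.04  0.53  0.08]
[array([642.1,  32. , 115. ]), array([643.3, -27.7, 115. ])] (np.float64(267.7921141629952), np.float64(209.6049904046706))
210 [array([640.9, -11.9, 115. ]), array([641.2, -27.8, 115. ])]
```

View pics/w2.png

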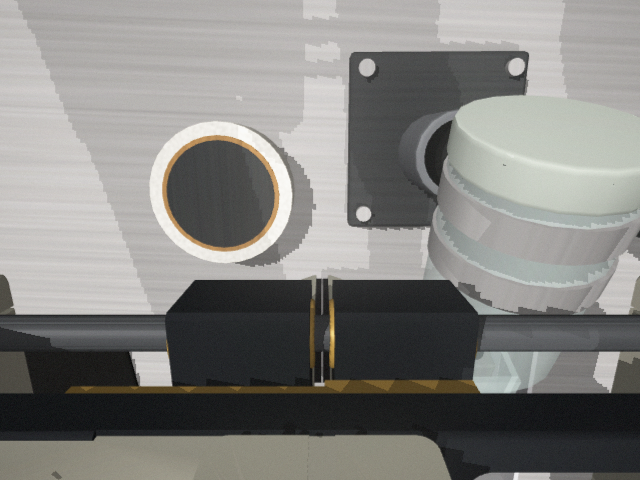

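The shut fingers are beside the round body at the right height, with the tape below left and the can hidden behind the jar. I'll find first touch with a slow approach.

```bash
Z='x'; python3 -m jog '[[0,0.2,0.03,0,0],[0,0.2,0,0,0],[0,0.1,0,0,0],[0,0,0,0,0],[0,0,0,0,0],[0,0,0,0,0],[0,0,0,0,0],[0,0,0,0,0],[0,0,0,0,0],[0,0,0,0,0]]'|grep -E "pos|force:"; python3 -m jog '[[0,0.03,0,0,0],[0,0.02,0,0,0],[0,0.02,0,0,0],[0,0.01,0,0,0],[0,0,0,0,0],[0,0,0,0,0],[0,0,0,0,0],[0,0,0,0,0],[0,0,0,0,0],[0,0,0,0,0]]'|grep -E "pos|force:"; python3 -m jog '[[0,0.03,0,0,0],[0,0.02,0,0,0],[0,0.02,0,0,0],[0,0.01,0,0,0],[0,0,0,0,0],[0,0,0,0,0],[0,0,0,0,0],[0,0,0,0,0],[0,0,0,0,0],[0,0,0,0,0]]'|grep -E "pos|force:"
```

```text
eef_pos: [642.8, 55.6, 175.0]
ft_force: [0.1, 0.4, -0.6]
grip_force: 0.0
eef_pos: [642.9, 52.2, 175.0]
ft_force: [-1.0, 0.2, -0.3]
grip_force: 0.0
eef_pos: [643.0, 49.1, 175.0]
ft_force: [-0.7, 1.8, -0.2]
grip_force: 0.7
```

```bash
python3 -m jog '[[0,-0.18,0,0,0],[0,0,0,0,0],[0,0,0,0,0],[0,0.3,0,0,0],[0,-0.3,0,0,0],[0,0,0,0,0],[0,0,0,0,0],[0,0,0,0,0],[0,0,0,0,0],[0,0,0,0,0]]'
python3 - <<'E'
from h import *
f,K,T=grab('scene');a=cv2.resize(f[240:350,240:400],None,fx=2.5,fy=2.5)
cv2.imwrite('pics/n0.png',a[:,:,::-1])
for n in ('nut0_center','nut1_center','nut2_center'):print([(np.round(b['rect']).tolist(),round(b['conf'],2)) for b in optics.boxes_of(n,'scene')])
E
```

```text
t: 14.88
eef_pos: [642.9, 55.8, 175.0]
eef_rot: [0.0, 1.0, 0.019, 0.0]
ft_force: [-0.6, -0.9, -1.0]
width: 0.008
grip_force: 0.0
[([261.0, 253.0, 33.0, 78.0], 0.56)]
[]
[]
```

View pics/n0.png

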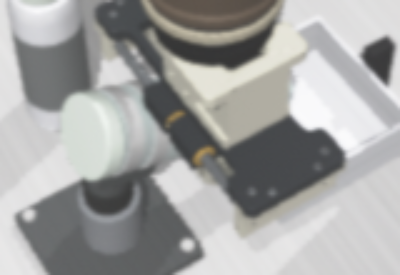

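```bash
python3 -m jog '[[0,0.3,0,0,0],[0,-0.3,0,0,0],[0,0,0,0,0],[0,0,0,0,0],[0,0,0,0,0],[0,0.3,0,0,0],[0,-0.3,0,0,0],[0,0,0,0,0],[0,0,0,0,0],[0,0,0,0,0]]';  python3 -m jog '[[0,0.3,0,0,0],[0,-0.3,0,0,0],[0,0,0,0,0],[0,0,0,0,0],[0,0,0,0,0],[0,0.3,0,0,0],[0,-0.3,0,0,0],[0,0,0,0,0],[0,0,0,0,0],[0,0,0,0,0]]'
python3 - <<'E'
from h import *
g=[]
for c in('scene','top','wrist'):
    f,K,T=grab(c);g.append(f)
    for n in ('nut0_center',):print(c,[(np.round(b['rect']).tolist(),round(b['conf'],2)) for b in optics.boxes_of(n,c)])
a=cv2.resize(g[0][220:340,280:400],(400,400));b=cv2.resize(g[1][200:320,210:330],(400,400))
save('n1.png',np.hstack([a,b]))
E
```

```text
t: 15.92
eef_pos: [643.0, 55.9, 175.1]
eef_rot: [0.0, 1.0, 0.02, 0.0]
ft_force: [-0.7, -0.2, -0.7]
width: 0.01
grip_force: 0.0
t: 16.75
eef_pos: [643.0, 55.8, 175.1]
eef_rot: [0.0, 1.0, 0.02, 0.0]
ft_force: [0.3, -0.6, 0.3]
width: 0.003
grip_force: 0.0
scene [([363.0, 286.0, 6.0, 9.0], 0.57)]
top [([276.0, 277.0, 9.0, 11.0], 0.39)]
wrist []
```

View pics/n1.png

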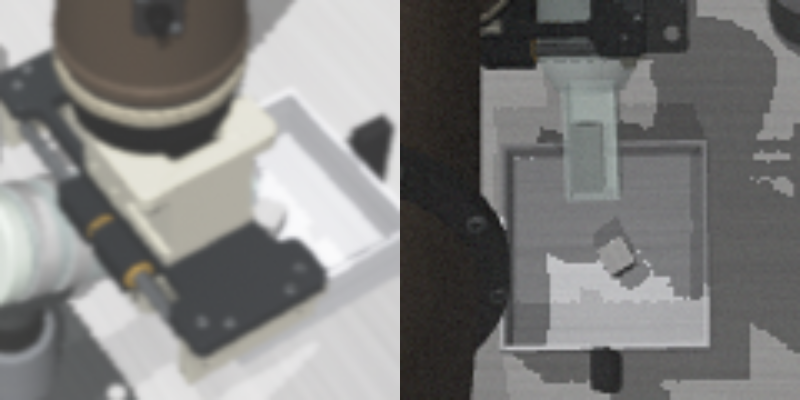

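One nut is in the tray (top pixel (275,277)), and the other two are still in the neck, at about (268,247). I'll keep tapping.

```bash
python3 -m jog '[[0,0.3,0,0,0],[0,-0.3,0,0,0],[0,0,0,0,0],[0,0,0,0,0],[0,0,0,0,0],[0,0.3,0,0,0],[0,-0.3,0,0,0],[0,0,0,0,0],[0,0,0,0,0],[0,0,0,0,0]]' >/dev/null;  python3 -m jog '[[0,0.3,0,0,0],[0,-0.3,0,0,0],[0,0,0,0,0],[0,0,0,0,0],[0,0,0,0,0],[0,0.3,0,0,0],[0,-0.3,0,0,0],[0,0,0,0,0],[0,0,0,0,0],[0,0,0,0,0]]'
cat > nuts.py <<'E'
from h import *
f,K,T=grab('top');g=cv2.cvtColor(f,cv2.COLOR_RGB2GRAY);cv2.imwrite('pics/t.png',f[:,:,::-1])
for n in ('nut0_center','nut1_center'):
  for b in optics.boxes_of(n,'top'): print(np.round(b['rect']).tolist(),round(b['conf'],2),onz(*b['rect'][:2],K,T,13).round(0))
print('neck',g[225:262,265:272].mean(1).round().astype(int).tolist())
E
python3 nuts.py
```

```text
t: 18.72
eef_pos: [643.0, 55.8, 175.1]
eef_rot: [0.0, 1.0, 0.019, 0.0]
ft_force: [-0.1, 0.9, 0.3]
width: 0.005
grip_force: 0.0
[276.0, 277.0, 14.0, 13.0] 0.64 [518. -14.  13.]
[274.0, 260.0, 9.0, 9.0] 0.58 [554.  -7.  13.]
neck [142, 139, 145, 154, 159, 159, 159, 159, 158, 160, 160, 157, 159, 158, 155, 156, 156, 155, 155, 116, 112, 128, 125, 126, 125, 126, 125, 126, 126, 125, 137, 152, 139, 140, 139, 114, 108]
```

```bash
python3 -m jog '[[0,0.3,0,0,0],[0,-0.3,0,0,0],[0,0,0,0,0],[0,0,0,0,0],[0,0,0,0,0],[0,0.3,0,0,0],[0,-0.3,0,0,0],[0,0,0,0,0],[0,0,0,0,0],[0,0,0,0,0]]' >/dev/null;  python3 -m jog '[[0,0.3,0,0,0],[0,-0.3,0,0,0],[0,0,0,0,0],[0,0,0,0,0],[0,0,0,0,0],[0,0.3,0,0,0],[0,-0.3,0,0,0],[0,0,0,0,0],[0,0,0,0,0],[0,0,0,0,0]]'; python3 nuts.py
```

```text
t: 20.53
eef_pos: [643.0, 55.8, 175.1]
eef_rot: [0.0, 1.0, 0.02, 0.0]
ft_force: [0.6, 0.3, 0.2]
width: 0.003
grip_force: 0.0
[274.0, 278.0, 10.0, 12.0] 0.44 [515. -10.  13.]
[275.0, 262.0, 6.0, 12.0] 0.62 [549.  -9.  13.]
neck [141, 139, 144, 155, 160, 158, 159, 159, 159, 158, 160, 158, 159, 157, 155, 155, 156, 155, 153, 146, 147, 149, 156, 156, 157, 156, 136, 106, 103, 106, 118, 127, 121, 124, 130, 94, 86]
```

```bash
python3 -m jog '[[0,0.3,0,0,0],[0,-0.3,0,0,0],[0,0,0,0,0],[0,0,0,0,0],[0,0,0,0,0],[0,0.3,0,0,0],[0,-0.3,0,0,0],[0,0,0,0,0],[0,0,0,0,0],[0,0,0,0,0]]' >/dev/null; python3 nuts.py
python3 -m jog '[[0,-0.4,0,0,0],[0,-0.5,0,0,0],[0,-0.3,-0.5,0,0],[0,0,-0.8,0,0],[0,0,-0.8,0,0],[0,0,0,0,0],[0,0,0,0,0],[0,0,0,0,0],[0,0,0,0,0],[0,0,0,0,0]]'
python3 - <<'E'
from h import *
f,K,T=grab('top');b=cv2.resize(f[215:335,225:345],(400,400));f,K,T=grab('scene');a=cv2.resize(f[220:340,280:400],(400,400));save('n2.png',np.hstack([a,b]))
E
```

```text
[276.0, 278.0, 15.0, 14.0] 0.41 [514. -15.  13.]
[274.0, 261.0, 8.0, 11.0] 0.57 [550.  -9.  13.]
neck [143, 138, 145, 155, 159, 159, 159, 158, 158, 159, 159, 159, 160, 157, 157, 155, 156, 155, 153, 145, 148, 150, 157, 156, 157, 155, 155, 155, 155, 155, 154, 150, 139, 140, 141, 109, 101]
t: 22.5
eef_pos: [640.3, 104.2, 257.7]
eef_rot: [0.0, 1.0, 0.02, -0.001]
ft_force: [-0.4, -0.2, 0.2]
width: 0.005
grip_force: 0.0
```

View pics/n2.png

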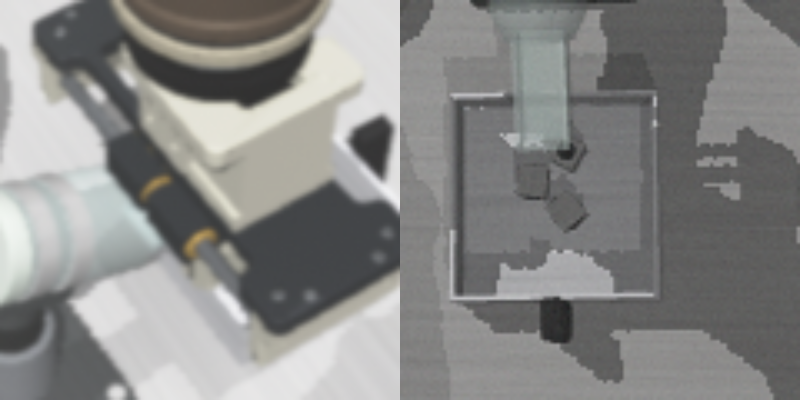

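All three nuts lie in the tray (crop (535,182), (570,212) and (568,152)) and the neck is empty. I'll return to the post.

```bash
python3 -m jog '[[-0.4,0,0,0,0.6],[-0.7,0.1,0,0,0.6],[-0.7,0.2,0,0,0.6],[-0.7,0.5,0,0,0.6],[-0.7,0.5,0,0,0.6],[-0.7,0.5,0,0,0.6],[-0.7,0.5,0,0,0.6],[-0.45,0.3,0,0,0.6],[0,0,0.3,0,0.6],[0,0,0,0,0.6]]'; python3 st.py 442.4 -7.9 92.2
python3 - <<'E'
from h import *
f,K,T=grab('top');print('traymid',onz(271.5,274.1,K,T,44),'post',onz(225+156/3.333,215+320/3.333,K,T,55))
E
```

```text
t: 23.43
eef_pos: [441.5, -8.7, 245.9]
eef_rot: [0.0, 1.0, 0.019, -0.001]
ft_force: [-0.9, 1.0, -0.1]
width: 0.595
grip_force: 0.0
t 23.4333 p [441.5  -8.7 245.9] yaw 2.12 zax [-0.002 -0.    -1.   ] w 0.595 gf 0.0 F [-0.9  1.  -0.1]
d tool /40: [ 0.03 -0.02  3.84]
traymid [519.98027926  -6.59538385  44.        ] post [443.35870174 -10.86623595  55.        ]
```

```bash
python3 -m jog '[[0.03,-0.02,0.4,0,0.6],[0,0,0.6,0,0.6],[0,0,0.6,0,0.6],[0,0,0.6,0,0.6],[0,0,0.6,0,0.6],[0,0,0.5,0,0.6],[0,0,0.4,0,0.6],[0,0,0.14,0,0.6],[0,0,0,0,0],[0,0,0,0,0]]'; python3 -m jog '[[0,0,0,0,0],[0,0,0,0,0],[0,0,0,0,0],[0,0,0,0,0],[0,0,0,0,0],[0,0,0,0,0],[0,0,0,0,0],[0,0,0,0,0],[0,0,0,0,0],[0,0,0,0,0]]';python3 st.py 372 289 97
```

```text
t: 24.32
eef_pos: [444.9, -6.5, 93.7]
eef_rot: [-0.0, 1.0, 0.02, -0.0]
ft_force: [-0.1, 0.0, 0.9]
width: 0.5
grip_force: 0.0
t: 25.15
eef_pos: [444.6, -6.9, 93.9]
eef_rot: [0.0, 1.0, 0.019, 0.0]
ft_force: [-0.6, -0.1, 6.3]
width: 0.153
grip_force: 30.0
t 25.15 p [444.6  -6.9  93.9] yaw 2.21 zax [ 0.001 -0.    -1.   ] w 0.153 gf 30.0 F [-0.6 -0.1  6.3]
d tool /40: [-1.53 -7.46 -0.08]
```

```bash
python3 -m jog '[[0,0,-0.1,0,0],[0,0,-0.1,0,0],[-0.15,0,0,0,0],[-0.3,0,0,0,0],[-0.35,0,0,0,0],[-0.35,0,0,0,0],[-0.2,0,0,0,0],[-0.1,-0.1,-0.2,0,0],[0,-0.2,-0.2,0,0],[0,-0.3,-0.1,0,0]]'; python3 -m jog '[[0,-0.4,0,0,0],[0,-0.4,0,0,0],[0,-0.4,0,0,0],[0,-0.4,0,0,0],[0,-0.4,0,0,0],[0,-0.4,0,0,0],[0,-0.4,0,0,0],[0,-0.4,0,0,0],[0,-0.4,0,0,0],[0,-0.4,0,0,0]]';python3 -m jog '[[0,-0.4,0,0,0],[0,-0.4,0,0,0],[0,-0.4,0,0,0],[0,-0.4,0,0,0],[0,-0.4,0,0,0],[0,-0.4,0,0,0],[0,-0.3,0,0,0],[0,-0.15,0,0,0],[0,0,0,0,0],[0,0,0,0,0]]';python3 st.py 375 289 98
python3 - <<'E'
from h import *
f,K,T=grab('top');print('mat/tray centre px',proj((450.7,292,44+26),K,T))
for n in('tray_mid','nut0_center'):print([(np.round(b['rect']).tolist(),round(b['conf'],2)) for b in optics.boxes_of(n,'top')])
E
```

```text
t: 25.98
eef_pos: [386.2, 15.2, 122.8]
eef_rot: [-0.0, 1.0, 0.019, 0.001]
ft_force: [0.6, -0.8, -2.8]
width: 0.151
grip_force: 30.0
t: 26.82
eef_pos: [379.8, 177.1, 122.5]
eef_rot: [-0.001, 1.0, 0.02, 0.001]
ft_force: [0.0, -0.1, -2.6]
width: 0.149
grip_force: 30.0
t: 27.65
eef_pos: [374.7, 288.6, 121.6]
eef_rot: [0.0, 1.0, 0.02, 0.0]
ft_force: [-0.0, -0.5, -2.6]
width: 0.153
grip_force: 30.0
t 27.65 p [374.7 288.6 121.6] yaw 2.25 zax [ 0. -0. -1.] w 0.153 gf 30.0 F [-0.  -0.5 -2.6]
d tool /40: [ 0.01 -0.01  0.59]
mat/tray centre px (np.float64(121.37725339912333), np.float64(303.9839349600608))
[([507.0, 267.0, 80.0, 82.0], 0.92), ([123.0, 303.0, 70.0, 63.0], 0.76)]
[]
```

Tray is over the mat centre (detected at (123,303), expected at (121,304)). I'll lower, release and withdraw.

```bash
python3 -m jog '[[0,0,0.15,0,0],[0,0,0.15,0,0],[0,0,0.12,0,0],[0,0,0.08,0,0],[0,0,0.05,0,0],[0,0,0.03,0,0],[0,0,0,0,0],[0,0,0,0,0],[0,0,0,0,0],[0,0,0,0,0]]'; python3 -m jog '[[0,0,0,0,0.5],[0,0,0,0,0.5],[0,0,0,0,0.5],[0,0,0,0,0.5],[0,0,0,0,0.5],[0,0,-0.3,0,0.5],[0,0,-0.7,0,0.5],[0,0,-0.8,0,0.5],[0,0,-0.8,0,0.5],[0,0,-0.8,0,0.5]]';python3 -m jog '[[-0.3,0.6,-0.6,0,0.5],[-0.3,0.8,0,0,0.5],[0,0.8,0,0,0.5],[0,0.8,0,0,0.5],[0,0.8,0,0,0.5],[0,0.8,0,0,0.5],[0,0,0,0,0.5],[0,0,0,0,0.5],[0,0,0,0,0.5],[0,0,0,0,0.5]]'
python3 - <<'E'
from h import *
f,K,T=grab('top')
for n in('tray_mid','nut0_center','mat_mid'):
  for b in optics.trace(n,'top'):
    if b['rect'][0]<250:
      mm=cv2.morphologyEx(b['mask'].astype(np.uint8),cv2.MORPH_OPEN,np.ones((5,5)));C=cv2.findContours(mm,0,2)[0]
      print(n,np.round(b['rect']).tolist(),round(b['conf'],2), [onz(*cv2.minAreaRect(c)[0],K,T,{'t':48,'n':17,'m':4}[n[0]]).round(0) for c in C])
f,K,T=grab('scene')
for n in('tray_mid','nut0_center'):
  print(n,[(np.round(b['rect']).tolist(),round(b['conf'],2),onz(*b['rect'][:2],K,T,17 if n[0]=='n' else 25).round(0).tolist()) for b in optics.boxes_of(n,'scene')])
E
```

```text
t: 28.63
eef_pos: [374.8, 288.8, 98.3]
eef_rot: [-0.0, 1.0, 0.02, 0.0]
ft_force: [0.3, 0.9, -3.2]
width: 0.151
grip_force: 30.0
t: 29.47
eef_pos: [374.5, 288.4, 235.7]
eef_rot: [0.0, 1.0, 0.019, -0.0]
ft_force: [0.1, 0.2, 0.4]
width: 0.499
grip_force: 0.0
t: 30.3
eef_pos: [358.0, 104.9, 258.3]
eef_rot: [-0.0, 1.0, 0.02, 0.0]
ft_force: [-0.1, 0.2, -0.3]
width: 0.502
grip_force: 0.0
tray_mid [128.0, 306.0, 73.0, 64.0] 0.89 [array([452., 285.,  48.])]
nut0_center [132.0, 309.0, 14.0, 11.0] 0.55 [array([445., 286.,  17.])]
mat_mid [133.0, 293.0, 86.0, 75.0] 0.93 [array([472., 294.,   4.])]
tray_mid [([491.0, 391.0, 114.0, 111.0], 0.72, [454.0, 298.0, 25.0]), ([245.0, 160.0, 64.0, 44.0], 0.66, [559.0, -500.0, 25.0])]
nut0_center [([489.0, 387.0, 13.0, 13.0], 0.71, [448.0, 289.0, 17.0])]
```

The tray is within about 10 mm of the mat's middle, released, with nuts in it and the arm clear.

```bash
python3 -c "
from rig import order;print(order.sign_off())"
```

```text
the job is handed in; nothing more can be done
None
```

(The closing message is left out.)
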